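# Flick-test the casters and scrap the one that binds

### The arm

A 6-joint arm with a two-finger parallel gripper is mounted at the origin on the work surface. World frame = base frame: x ahead of the robot, y to its left, z up, the work surface at z = 0. Lengths are in m, angles in rad, forces in N, time in s.
With the tool pointing down it reaches from about 0.4 to 0.825 m from the base axis. Payload 7 kg.
Tool frame: the origin (TCP) lies on the centre line of the jaws, within the pads' length; the fingertips stand arm.tip_reach ahead of it and the grasp point (between the pads) lies 5 mm behind it (arm.tip_reach is the distance from the TCP to the fingertips, in m); z points along the fingers, y is the line along which they close (so a half turn about z gives the same grasp; the last joint's range is limited). The gripper opens to 88 mm and grips with 3 to 60 N. Pads are 19 mm wide; open, the fingers measure 130 mm over their backs; the gripper's body (78 mm by 193 mm) begins 47 mm behind the grasp point.
Start: joints at [1.457, 0.359, 0.012, 0, -1.224, -0.288], TCP at [0.264, 0.621, 0.241] pointing down, gripper open.
Joint ranges: [-3.07, 3.07], [-1.43, 2.12], [-1.02, 1.25], [-3.03, 1.67], [-3.05, -0], [-3.03, 3.03]. Speed limits (rad/s): [2.39, 2.39, 3.01, 3.14, 3.14, 3.14].

### API

Orientations are given as [roll, pitch, yaw] about the fixed x, y, z axes, in that order (R = Rz(yaw) Ry(pitch) Rx(roll)).
In Python, from station import status, optics, order, arm gives the robot as it stands. The module is installed in compiled form; this text tells all that it offers.
- The arm moves only by the shell command python3 -m jog 'ROWS' [FORCE]. ROWS is JSON, a list of rows, each a list of 3 entries, a list of its own where there are three numbers: the gripper command: -1 is shut, 1 is fully open, values between are in proportion, then the shift along the tool's x, y, z in mm, then the turn about the tool's z in rad. A call has 1 to 20 rows; each row is the pose to reach, as a shift and turn from the pose commanded when the call began, along the tool's axes at that moment; what a row does not reach only later rows make up. A row lasts 1/8 s, in which the tool goes at most 62.5 mm and 10.7 degrees, less where a joint would pass 70% of its speed; a pose out of reach is approached as far as the arm can. A call with a gripper value outside its range is refused whole. The fingers move at their own pace and stop on an object; FORCE is the grip in N (left out, the last holds). Time passes only in rows, so rows that repeat a pose let the fingers close. It gives the time, the measured TCP pose, the force, the opening and the grip force at its end, in the units of the state.
- status.get_state(): the state, without advancing time (a new reading comes with each control period).
- optics.grab_frame(name): name is "scene" or "top"; returns a dict with "color" (384x512x3 uint8, red, green, blue), "mtx" (3x3 intrinsics, pixels), "k1" (the pictures are not rectified: a ray, as slopes to the right and down, at radius r is drawn at 1 + k1 r^2 times it, then the intrinsics apply), "cam_to_world" (4x4, takes a point from camera to world coordinates). Camera axes: x right, y down, z forward; pixel columns grow to the right and rows downward; lengths in m; the calibration is good to about 2 mm. A picture is of the moment at which its call begins. There is no depth.
- order.job_done(): hands the job in; it is judged then, once.
The state is a dict: "t": time; "q": joint angles; "qd": joint speeds; "joint_efforts": joint torques, N m; "eef_pos": TCP position; "ee_rot": TCP orientation; "force": force on the tool from outside, world axes, zero at the start; "moment": the same for the moment, N m; "width": finger opening in m; "gripper_force": force on a finger pad.
Only numpy, scipy, OpenCV 4.12 (cv2) and the standard library are available. Lean on these libraries where they do the work, as an engineer would, in place of code of your own. Each camera call takes 0.05 s, during which the arm holds its last target. There are 200 camera calls.

### The job

Three casters lie wheel-up in the sloping rack. While all three are in the rack, push every wheel round with a fingertip by at least one lug of its tyre to see whether it runs freely; then put any caster whose wheel binds (stops dead instead of coasting) into the red scrap bin, let go of it, and leave the sound ones seated in their pockets. Do not disturb the brush, the tin or the steel offcut.

Things in the scene. Friction and masses are not known exactly. Their poses are not given: they have to be found in the camera images.
- rack: Fixed sloping rack, grey, 350 mm long along its y; origin on the table under the middle of its face, z up. The face slopes 0.50 rad (29 deg), climbing to the rack's +x, so it looks up and back at the robot. Three pockets at y = -110, 0, +110 mm, each 85 x 60 mm inside, walls 10 to 12 mm high, one caster loose in each.
- rack_face (a point): Middle of the rack's sloping face, 85 mm above the table. The face normal there is (-0.479, 0, 0.878) in the rack's frame.
- light_bar (a point): Middle of the underside of the aluminium light bar that runs along the rack's y, 243 mm above the table, 5 mm to +x of the rack's origin: 40 mm along x, 380 along y, 26 thick, on two 12 mm posts at x = +55, y = +/-181 mm of the rack. It is in the way of a gripper coming straight down on the casters: work square to the sloping face, tilted about 29 deg.
- caster_1: Rigid caster, upside down in a pocket, 0.5 kg. All three look alike; which lies in which pocket changes. Origin: centre of the underside of its 80 x 56 x 4 mm (x, y, z) steel plate, lying on the rack's face; z = face normal, towards the wheel; x up the slope; y along the axle. Two flat steel fork cheeks, 34 mm wide along x, 40 mm over their outsides along y, reach z = 70 mm: grip across them.
- caster_1_axle (a point): Wheel centre, 60 mm along the caster's z. The wheel turns about y, is 26 mm wide and 78 mm across (outermost at z = 99 mm). Its black tyre has 8 lugs, 8 mm high and 9 mm wide, that a fingertip can catch to spin it; one lug is yellow.
- caster_1_wheel (a joint): Turning angle of this wheel, rad, counted over full turns; starts within 0.15 of 0 (at 0 the yellow lug is outermost, along z); grows as the outermost lugs move up the slope (+x). A sound wheel flicked by a finger coasts on for seconds; a binding one takes about 1 N at the lugs and stops dead when let go.
- caster_2: Rigid caster, upside down in a pocket, 0.5 kg. All three look alike; which lies in which pocket changes. Origin: centre of the underside of its 80 x 56 x 4 mm (x, y, z) steel plate, lying on the rack's face; z = face normal, towards the wheel; x up the slope; y along the axle. Two flat steel fork cheeks, 34 mm wide along x, 40 mm over their outsides along y, reach z = 70 mm: grip across them.
- caster_2_axle (a point): Wheel centre, 60 mm along the caster's z. The wheel turns about y, is 26 mm wide and 78 mm across (outermost at z = 99 mm). Its black tyre has 8 lugs, 8 mm high and 9 mm wide, that a fingertip can catch to spin it; one lug is yellow.
- caster_2_wheel (a joint): Turning angle of this wheel, rad, counted over full turns; starts within 0.15 of 0 (at 0 the yellow lug is outermost, along z); grows as the outermost lugs move up the slope (+x). A sound wheel flicked by a finger coasts on for seconds; a binding one takes about 1 N at the lugs and stops dead when let go.
- caster_3: Rigid caster, upside down in a pocket, 0.5 kg. All three look alike; which lies in which pocket changes. Origin: centre of the underside of its 80 x 56 x 4 mm (x, y, z) steel plate, lying on the rack's face; z = face normal, towards the wheel; x up the slope; y along the axle. Two flat steel fork cheeks, 34 mm wide along x, 40 mm over their outsides along y, reach z = 70 mm: grip across them.
- caster_3_axle (a point): Wheel centre, 60 mm along the caster's z. The wheel turns about y, is 26 mm wide and 78 mm across (outermost at z = 99 mm). Its black tyre has 8 lugs, 8 mm high and 9 mm wide, that a fingertip can catch to spin it; one lug is yellow.
- caster_3_wheel (a joint): Turning angle of this wheel, rad, counted over full turns; starts within 0.15 of 0 (at 0 the yellow lug is outermost, along z); grows as the outermost lugs move up the slope (+x). A sound wheel flicked by a finger coasts on for seconds; a binding one takes about 1 N at the lugs and stops dead when let go.
- scrap_bin: Fixed red open scrap bin, 200 x 200 x 90 mm high, walls 4 mm, floor 4 mm thick. Origin under the middle of its underside. It stands to the left or the right of the rack.
- hardware_tray: Fixed blue open tray, 200 x 200 x 60 mm high, holding nuts and bolts; stands on the other side. Origin under its middle. Not for casters.
- wire_brush: Loose brush with a wooden handle lying on the table between robot and rack, long along its x, at most 40 mm high; origin under its middle. Leave alone.
- paste_tin: Loose green tin, 66 mm across, 60 mm high, beside one end of the rack; origin under its middle. Leave alone.
- steel_offcut: Loose dark steel L-shaped offcut, 90 x 50 x 56 mm high, beside one end of the rack; origin under its middle. Leave alone.
Mind the look-alikes: they are no part of the job. What is shaped like the caster_1 but blue or purple is not meant.

How it is judged:
By the outcome, as a careful person would: the job done as asked, in the order asked, and still so for the second after the job is handed in, with the robot touching nothing.
It also fails if it takes over 67 s, if anything falls off the work surface, if the arm or the gripper's body presses on something with over 40 N, if the wrist force passes 120 N, or if a joint passes its speed limit or range.

## Working session

There is one attempt and no reset: what is moved stays moved. The work goes in short steps, Python scripts to look and compute and a shell command to move; the robot and the scene stay as the last step left them, time stands still between calls to the robot, and variables do not carry over. Pictures are saved under pics/ and viewed, at most 13 in all, crops included, and the job is handed in when it is done.

```bash
mkdir -p pics; python3 - <<'E'
from station import status,optics,arm
import cv2,numpy as np
print(status.get_state(), arm.tip_reach)
for n in("scene","top"):
    f=optics.grab_frame(n); cv2.imwrite(f"pics/{n}0.png",f["color"][:,:,::-1]); print(n,f["mtx"],f["k1"],np.round(f["cam_to_world"],4))
    np.savez(f"{n}0.npz",**f)
E
```

```text
{'t': 0.0, 'q': array([ 1.45710574e+00,  3.59350706e-01,  1.10588140e-02, -3.16352457e-04,
       -1.22409609e+00, -2.88125665e-01]), 'qd': array([ 0.00133298,  0.00013864, -0.00016615,  0.00092988, -0.0012118 ,
       -0.00107894]), 'joint_efforts': array([ 1.37873467e-04, -5.82716703e+01,  2.93067563e+01,  6.99720472e+00,
        7.19439398e-03, -1.55749526e-04]), 'eef_pos': array([0.26382258, 0.62080475, 0.23965214]), 'ee_rot': array([ 3.1399821e+00, -1.6718069e-04, -4.0192385e-01]), 'force': array([-0.51723011, -0.07959933,  0.19647466]), 'moment': array([0.05419493, 0.03266469, 0.02113026]), 'gripper_force': 0.0, 'width': 0.08752500719648611} 0.014
scene [[422.18457795   0.         262.67153572]
 [  0.         422.18457795 197.63469564]
 [  0.           0.           1.        ]] -0.06643687988400399 [[ 0.1434  0.8794 -0.4539  1.1652]
 [ 0.9896 -0.1218  0.0767 -0.0153]
 [ 0.0122 -0.4602 -0.8877  1.358 ]
 [ 0.      0.      0.      1.    ]]
top [[443.26535659   0.         247.36934252]
 [  0.         443.26535659 193.95338954]
 [  0.           0.           1.        ]] -0.13199526175254292 [[-1.1000e-03 -9.7950e-01  2.0160e-01  2.8550e-01]
 [-1.0000e+00  4.0000e-04 -3.5000e-03  7.0100e-02]
 [ 3.3000e-03 -2.0160e-01 -9.7950e-01  1.5529e+00]
 [ 0.0000e+00  0.0000e+00  0.0000e+00  1.0000e+00]]
```

View pics/scene0.png

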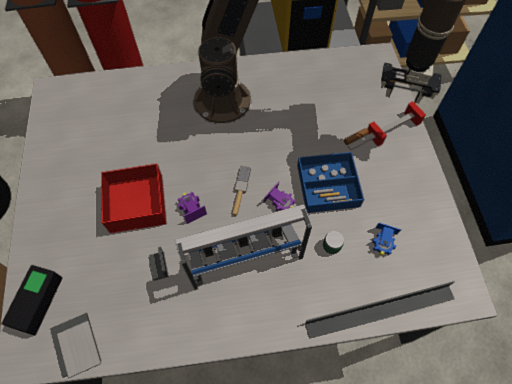

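View pics/top0.png

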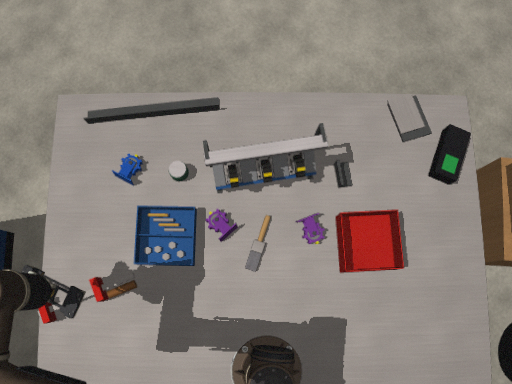

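The scene view shows a rack with three casters under the light bar at about (205..285, 245). In the top view the casters are at (233,175), (266,167) and (298,163).

Candidates in the top view:
- Three grey/black casters in the rack: these are the targets.
- Purple look-alikes at (221,223) and (313,229): not meant.
- A blue look-alike at (129,168): not meant.

The red bin is at (370,241), the tin at (178,171), the offcut at (343,174) and the brush at (259,243).

```bash
python3 - <<'E'
import cv2,numpy as np
a=cv2.imread("pics/top0.png")[115:205,190:350]; b=cv2.imread("pics/scene0.png")[195:295,165:325]
c=np.vstack([cv2.resize(a,(480,270),interpolation=2)]+[cv2.resize(b,(480,300),interpolation=2)])
cv2.imwrite("pics/crop0.png",c)
E
```

```text
(no output)
```

View pics/crop0.png

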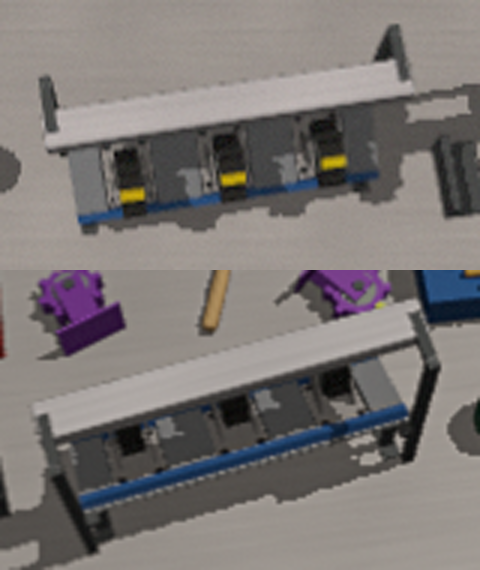

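The crop shows three black wheels with yellow lugs in grey forks, in the rack under the bar. They match the description and are not blue or purple. In the top view the lugs are at about (234,180), (267,175) and (301,169).

```bash
cat > h.py <<'E'
import cv2,numpy as np
from scipy.optimize import least_squares
def K(f): return f["mtx"],np.array([float(f["k1"]),0,0,0])
def ray(f,p):
    k=float(f["k1"]);M=f["mtx"];d=np.array([(p[0]-M[0,2])/M[0,0],(p[1]-M[1,2])/M[1,1]]);u=d.copy()
    for _ in range(20): u=d/(1+k*(u@u))
    T=f["cam_to_world"]; return T[:3,3],T[:3,:3]@np.array([*u,1])
def plane(f,p,z): o,d=ray(f,p); return o+d*(z-o[2])/d[2]
def tri(fa,pa,fb,pb):
    A=[];b=[];
    for f,p in((fa,pa),(fb,pb)):
        o,d=ray(f,p);d=d/np.linalg.norm(d);P=np.eye(3)-np.outer(d,d);A.append(P);b.append(P@o)
    x=np.linalg.lstsq(np.vstack(A),np.hstack(b),rcond=None)[0]
    return x,np.linalg.norm(np.vstack(A)@x-np.hstack(b))
def proj(f,X):
    T=f["cam_to_world"];c=T[:3,:3].T@(np.asarray(X)-T[:3,3]);u=c[:2]/c[2];u=u*(1+float(f["k1"])*(u@u))
    return u*np.diag(f["mtx"])[:2]+f["mtx"][:2,2]
def load(n): return dict(np.load(n))
E
python3 - <<'E'
from h import *
t,s=load("top0.npz"),load("scene0.npz")
def roi(m,r): z=np.zeros_like(m); z[r[1]:r[3],r[0]:r[2]]=m[r[1]:r[3],r[0]:r[2]]; return z
def big(m): c=max(cv2.findContours(m,0,1)[0],key=cv2.contourArea); return c
C={}
for n,f,r in(("t",t,(195,125,335,172)),("s",s,(170,200,315,260))):
    hsv=cv2.cvtColor(f["color"],cv2.COLOR_RGB2HSV)
    g=roi(cv2.inRange(f["color"],(178,)*3,(255,)*3),r)
    c=big(g); R=cv2.minAreaRect(c); C[n]=cv2.boxPoints(R); print(n,R,cv2.contourArea(c),C[n].round(1).tolist())
    # bin
    m=cv2.inRange(hsv,(0,150,60),(6,255,255))|cv2.inRange(hsv,(174,150,60),(180,255,255))
    m=roi(m,(330,200,410,280) if n=="t" else (95,160,170,235)); R=cv2.minAreaRect(cv2.convexHull(big(m))); print("bin",R); C["b"+n]=R[0]
    y=roi(cv2.inRange(hsv,(22,150,120),(34,255,255)),(200,140,330,200))
    if n=="t":
        for i,cc in enumerate(cv2.findContours(y,0,1)[0]):
            M=cv2.moments(cc)
            if M["m00"]>5: p=(M["m10"]/M["m00"],M["m01"]/M["m00"]); print("lug",p,M["m00"],plane(t,p,.170).round(4))
print("bin tri",tri(t,C["bt"],s,C["bs"]), plane(t,C["bt"],.09))
# order bar corners by world position on z=.269
for n,f in(("t",t),("s",s)):
    W=[plane(f,p,.269).round(4) for p in C[n]]; print(n,W)
E
```

```text
t ((287.0, 149.0), (2.0, 2.0), 90.0) 2.5 [[286.0, 148.0], [288.0, 148.0], [288.0, 150.0], [286.0, 150.0]]
bin ((369.46771240234375, 240.53712463378906), (59.784908294677734, 63.914405822753906), 86.00909423828125)
lug (233.5772357723577, 179.52845528455282) 20.5 [0.6174 0.1093 0.17  ]
lug (267.475, 174.075) 20.0 [6.354e-01 4.000e-04 1.700e-01]
lug (300.63157894736844, 168.55263157894737) 19.0 [ 0.6539 -0.1071  0.17  ]Traceback (most recent call last):
  File "<stdin>", line 9, in <module>
  File "<stdin>", line 4, in big
ValueError: max() iterable argument is empty
```

```bash
python3 - <<'E'
from h import *
t,s=load("top0.npz"),load("scene0.npz")
for n,f,ps in(("t",t,[(230,157),(265,152),(300,146),(265,130)]),("s",s,[(200,238),(245,228),(290,216),(120,280)])):
    print([f["color"][p[1],p[0]].tolist() for p in ps])
C={}
for n,f,pt,th in(("t",t,(265,152),12),("s",s,(245,228),12)):
    im=cv2.resize(f["color"],None,fx=4,fy=4,interpolation=cv2.INTER_LINEAR)
    m=np.zeros((im.shape[0]+2,im.shape[1]+2),np.uint8)
    cv2.floodFill(im,m,(pt[0]*4,pt[1]*4),0,(th,)*3,(th,)*3,4|cv2.FLOODFILL_FIXED_RANGE|cv2.FLOODFILL_MASK_ONLY|(255<<8))
    m=cv2.morphologyEx(m[1:-1,1:-1],cv2.MORPH_OPEN,np.ones((9,9),np.uint8))
    c=max(cv2.findContours(m,0,1)[0],key=cv2.contourArea); R=cv2.minAreaRect(c); B=(cv2.boxPoints(R)-1.5)/4
    print(n,np.array(R[1])/4,cv2.contourArea(c)/16,B.round(1).tolist(),[plane(f,p,.269).round(3).tolist() for p in B]); C[n]=(np.array(R[0])-1.5)/4
print("bar centre",tri(t,C["t"],s,C["s"]))
hsv=cv2.cvtColor(s["color"],cv2.COLOR_RGB2HSV)
m=cv2.inRange(hsv,(0,130,40),(8,255,255))|cv2.inRange(hsv,(172,130,40),(180,255,255)); m[:150]=0;m[:,180:]=0
c=max(cv2.findContours(m,0,1)[0],key=cv2.contourArea);R=cv2.minAreaRect(c);print("bin",R,tri(t,(369.5,240.5),s,R[0]),plane(t,(369.5,240.5),.09))
# predictions
u=np.array([np.cos(.167),np.sin(.167),0]); O=np.array([.6354,.0004,0])+u*.0465
print("origin",O,"bar top pred",O+u*.005+[0,0,.269],proj(t,O+u*.005+[0,0,.269]),proj(s,O+u*.005+[0,0,.269]),C)
E
```

```text
[[187, 178, 175], [179, 171, 168], [186, 178, 176], [157, 151, 147]]
[[172, 166, 163], [167, 161, 158], [171, 165, 162], [147, 141, 135]]
t [ 11.27126503 122.55334473] 1208.65625 [[203.60000610351562, 152.10000610351562], [324.79998779296875, 133.89999389648438], [326.5, 145.10000610351562], [205.1999969482422, 163.1999969482422]] [[0.679, 0.198, 0.269], [0.737, -0.172, 0.269], [0.702, -0.176, 0.269], [0.644, 0.192, 0.269]]
s [ 12.48230839 132.02992249] 1454.0625 [[175.10000610351562, 239.0], [302.29998779296875, 203.60000610351562], [305.6000061035156, 215.60000610351562], [178.39999389648438, 251.0]] [[0.703, -0.18, 0.269], [0.643, 0.189, 0.269], [0.682, 0.192, 0.269], [0.739, -0.173, 0.269]]
bar centre (array([0.69095857, 0.00760986, 0.26482834]), np.float64(0.005876648562442254))
bin ((131.46998596191406, 198.2899932861328), (61.80113220214844, 65.05382537841797), 81.8698959350586) (array([ 0.43227206, -0.35739805,  0.04295509]), np.float64(0.001778183328778302)) [ 0.42770583 -0.34281448  0.09      ]
origin [0.68125309 0.00812945 0.        ] bar top pred [0.68618353 0.00896058 0.269     ] [266.01604441 149.7615998 ] [242.04102558 225.02684182] {'t': array([265.01785278, 148.56513977]), 's': array([240.34024048, 227.28894043])}
```

```bash
python3 -m jog '[[1,[0,0,0],[0,0.1,0]]]'; python3 -m jog --help | head -20; python3 -m jog '[[1,[0,0,-30],0]]'
```

```text
t: 0.22
eef_pos: [0.2634, 0.6197, 0.2676]
ee_rot: [3.135, -0.001, -0.402]
force: [1.1, 0.9, 0.9]
width: 0.0874
gripper_force: 0.0$[0][2]: bad value
invalid input: not JSON, or not a number
```

```bash
cat >> h.py <<'E'
# effective caster frame: yaw, origin under the middle caster (world)
YAW=.162; O=np.array([.682,.008]); BIN=np.array([.430,-.350])
def w(rx,ry): c,s=np.cos(YAW),np.sin(YAW); return O+np.array([c*rx-s*ry,s*rx+c*ry])/1000
def go(xy,tipz,yaw=YAW):
    from station import status
    from scipy.spatial.transform import Rotation as Ro
    st=status.get_state(); R=Ro.from_euler("xyz",st["ee_rot"]).as_matrix()
    d=np.array([*xy,tipz+.014])-st["eef_pos"]; y=np.arctan2(R[1,0],R[0,0])
    return (R.T@d*1000).round(1), round(-(yaw-y),3)
E
python3 - <<'E'
from h import *
for y in(110,0,-110): print(y,w(-71,y),go(w(-71,y),.25),go(w(-71,y),.165))
E
```

```text
110 [0.59418747 0.10510798] (array([505.8, 344.1,   6.1]), np.float64(-0.564)) (array([505.7, 343.6,  91.1]), np.float64(-0.564))
0 [ 0.61192963 -0.00345176] (array([564.6, 437.1,   6.7]), np.float64(-0.564)) (array([564.5, 436.5,  91.7]), np.float64(-0.564))
-110 [ 0.62967178 -0.11201149] (array([623.4, 530. ,   7.3]), np.float64(-0.564)) (array([623.3, 529.5,  92.3]), np.float64(-0.564))
```

```bash
python3 -m jog '[[-1,[60,40,-10],0],[-1,[120,80,-10],-0.1],[-1,[170,115,-10],-0.2],[-1,[220,150,-10],-0.3],[-1,[270,184,-10],-0.4],[-1,[320,218,-10],-0.5],[-1,[370,252,-10],-0.564],[-1,[420,286,-10],-0.564],[-1,[470,320,-10],-0.564],[-1,[506,344,-10],-0.564],[-1,[506,344,-10],-0.564],[-1,[506,344,-10],-0.564],[-1,[506,344,6],-0.564]]' 20; python3 - <<'E'
from h import *
print(go(w(-71,110),.165))
E
```

```text
t: 1.85
eef_pos: [0.5954, 0.1078, 0.2651]
ee_rot: [-3.141, -0.002, 0.164]
force: [-0.7, 0.4, -0.4]
width: 0.0005
gripper_force: 0.0
(array([-1.8,  2.5, 86.1]), np.float64(0.002))
```

```bash
python3 -m jog '[[-1,[-2,2.5,45],0],[-1,[-2,2.5,81],0],[-1,[-2,2.5,81],0]]'; python3 - <<'E'
from h import *
from station import optics
print(go(w(-71,110),.165))
o=[]
for n,(x,y) in(("top",(190,110)),("scene",(165,175))):
    f=optics.grab_frame(n); o.append(cv2.resize(f["color"][y:y+110,x:x+160,::-1],(480,330),interpolation=2)); np.savez(n+"1.npz",**f)
cv2.imwrite("pics/c1.png",np.hstack(o[:1]+o[1:])[:, :800])
E
```

```text
t: 2.22
eef_pos: [0.591, 0.1041, 0.1802]
ee_rot: [3.14, 0.006, 0.163]
force: [0.3, -0.0, 0.4]
width: 0.0003
gripper_force: 0.0
(array([ 3.3, -0.5,  1.2]), np.float64(0.001))
```

View pics/c1.png

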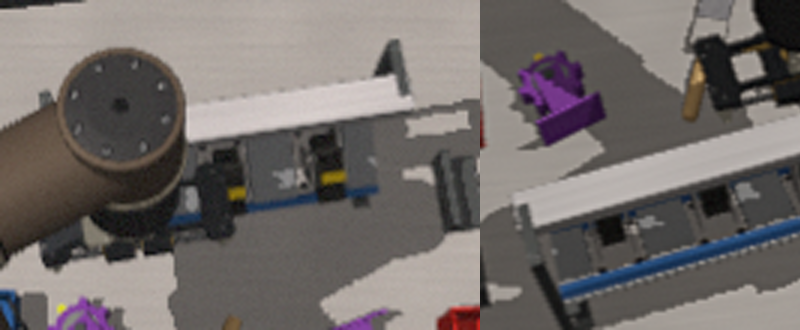

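The top view shows the wrist hiding the left caster, with the other two lugs at crop (237,190) and (333,178). In the scene view the gripper is clear of the bar. Next I do a downward stroke on the lower side of wheel 1.

```bash
python3 -m jog '[[-1,[3,0,0],0],[-1,[3,0,16],0],[-1,[3,0,32],0],[-1,[3,0,48],0]]'; python3 -m jog '[[-1,[-25,0,0],0],[-1,[-60,0,-40],0],[-1,[-110,0,-80],0]]';  python3 - <<'E'
from h import *
from station import optics
o=[]
for i in range(3):
    f=optics.grab_frame("top"); o.append(cv2.resize(f["color"][135:195,205:325,::-1],(480,200),interpolation=2))
cv2.imwrite("pics/c2.png",np.vstack(o))
print(go(w(-71,110),.165))
E
```

```text
t: 2.82
eef_pos: [0.5926, 0.1032, 0.1329]
ee_rot: [3.141, 0.008, 0.161]
force: [-8.0, 0.1, -0.0]
width: 0.0005
gripper_force: 3.8
t: 3.2
eef_pos: [0.4883, 0.0864, 0.2138]
ee_rot: [3.14, 0.002, 0.162]
force: [0.4, 0.6, 1.2]
width: 0.0003
gripper_force: 0.0
(array([107.1,  -0.8,  38. ]), np.float64(0.001))
```

View pics/c2.png

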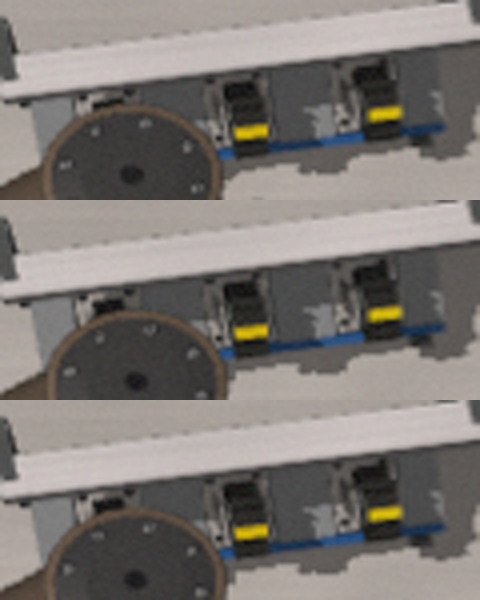

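The wrist hides the left wheel and the other two are unchanged. I'll shift over to the middle pocket and look at the left wheel from there.

```bash
python3 -m jog '[[-1,[0,60,0],0],[-1,[30,110,0],0]]' >/dev/null;  cat >> h.py <<'E'
def lugs(k=3,save=None):
    from station import optics,status
    pr=[proj(load("top0.npz"),[*w(-46,y),.17]) for y in(110,0,-110)]; o=[]
    for i in range(k):
        f=optics.grab_frame("top"); im=f["color"]; hsv=cv2.cvtColor(im,cv2.COLOR_RGB2HSV); y=cv2.inRange(hsv,(20,130,90),(35,255,255)); r=[]
        for u,v in pr:
            x0,y0=int(u)-10,int(v)-22; s=y[y0:y0+36,x0:x0+20]; n,_,_,c=cv2.connectedComponentsWithStats(s)[:4]; q=np.argwhere(s)
            r.append((len(q),(q.mean(0)[::-1]+[x0,y0]).round(1).tolist() if len(q) else None))
        print(round(status.get_state()["t"],2),r); o.append(cv2.resize(im[135:195,205:325,::-1],(480,200),interpolation=2))
    if save: cv2.imwrite(save,np.vstack(o[:3]))
E
python3 - <<'E'
from h import *
lugs(4,"pics/c3.png"); print(go(w(-72.5,0),.165))
E
```

```text
3.65 [(0, None), (0, None), (0, None)]
3.7 [(0, None), (0, None), (0, None)]
3.75 [(0, None), (0, None), (0, None)]
3.8 [(0, None), (0, None), (0, None)]
(array([75.3, -2.5, 33.1]), np.float64(-0.003))
```

View pics/c3.png

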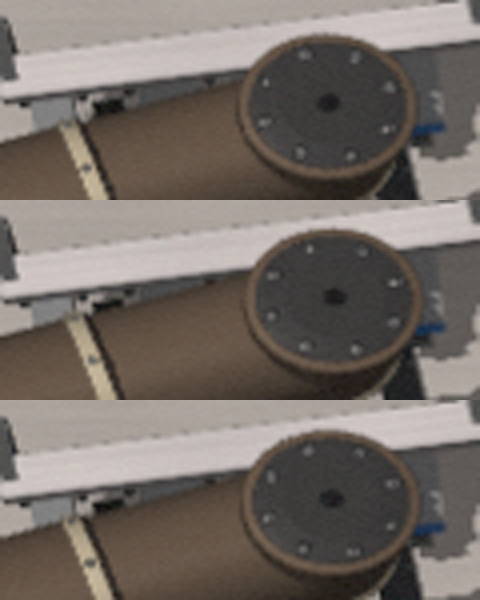

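The arm reaches in from the left, so it hides everything to the left of the wrist. I'll stroke the middle wheel, then the right one, then retreat left and look at all three.

```bash
python3 -m jog '[[-1,[40,-2.5,0],0],[-1,[75,-2.5,20],0],[-1,[75,-2.5,33],0],[-1,[75,-2.5,33],0],[-1,[75,-2.5,50],0],[-1,[75,-2.5,67],0],[-1,[75,-2.5,81],0]]'; python3 -m jog '[[-1,[-25,0,0],0],[-1,[-50,40,-40],0],[-1,[-50,100,-48],0],[-1,[-50,110,-48],0]]'; python3 - <<'E'
from h import *
print(go(w(-72.5,-110),.165))
E
```

```text
t: 4.68
eef_pos: [0.6095, -0.0024, 0.1325]
ee_rot: [-3.142, 0.0, 0.162]
force: [-1.4, -0.4, 1.5]
width: 0.0004
gripper_force: 0.5
t: 5.18
eef_pos: [0.5792, -0.1217, 0.1824]
ee_rot: [3.141, -0.003, 0.16]
force: [0.2, -0.4, -0.4]
width: 0.0003
gripper_force: 0.0
(array([49.8, -1.5,  3.5]), np.float64(-0.002))
```

```bash
python3 -m jog '[[-1,[50,-1.5,0],0],[-1,[50,-1.5,3],0],[-1,[50,-1.5,20],0],[-1,[50,-1.5,37],0],[-1,[50,-1.5,51],0]]'; python3 -m jog '[[-1,[-25,0,0],0],[-1,[-60,0,-40],0],[-1,[-110,-40,-70],0],[-1,[-150,-90,-70],0],[-1,[-185,-140,-70],0],[-1,[-200,-200,-70],0],[-1,[-200,-260,-70],0],[-1,[-200,-320,-70],0]]'; python3 - <<'E'
from h import *
lugs(5,"pics/c4.png")
E
```

```text
t: 5.8
eef_pos: [0.6252, -0.1094, 0.1284]
ee_rot: [-3.141, 0.004, 0.162]
force: [-4.4, 0.0, -0.5]
width: 0.0004
gripper_force: 2.2
t: 6.8
eef_pos: [0.3779, 0.1751, 0.201]
ee_rot: [-3.14, -0.002, 0.163]
force: [1.4, 1.0, 0.4]
width: 0.0008
gripper_force: 0.0
6.85 [(0, None), (36, [267.6, 178.4]), (0, None)]
6.9 [(0, None), (37, [267.6, 178.4]), (0, None)]
6.95 [(0, None), (37, [267.6, 178.4]), (0, None)]
7.0 [(0, None), (36, [267.6, 178.4]), (0, None)]
7.05 [(0, None), (37, [267.6, 178.4]), (0, None)]
```

View pics/c4.png

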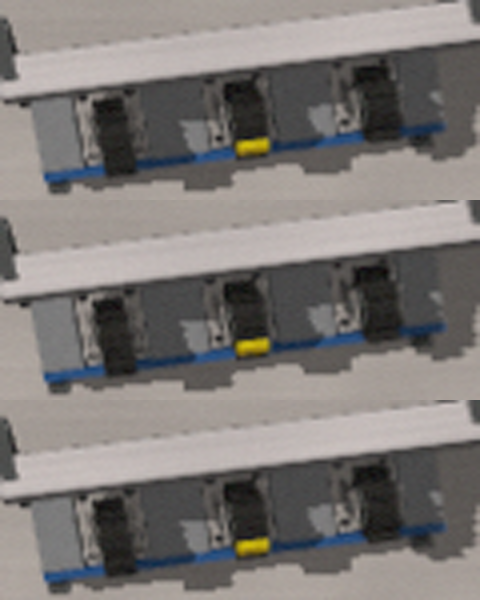

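The middle yellow lug has turned down-slope to (267.6,178.4) and sits still. The left and right yellow lugs are out of sight. I'll check whether those wheels are still turning.

```bash
cat >> h.py <<'E'
def motion(k=8):
    from station import optics
    pr=[proj(load("top0.npz"),[*w(-46,y),.17]) for y in(110,0,-110)]; F=[]
    for i in range(k): F.append(optics.grab_frame("top")["color"].astype(float))
    for u,v in pr: print([round(float(np.abs(b-a)[int(v)-16:int(v)+8,int(u)-4:int(u)+5].mean()),2) for a,b in zip(F,F[1:])])
E
python3 - <<'E'
from h import *
motion()
print(proj(load("top0.npz"),[*w(-67,0),.149]))
print(go(w(-72.5,0),.165))
E
```

```text
[3.08, 3.07, 3.16, 3.25, 3.54, 3.35, 3.29]
[3.15, 3.0, 3.23, 2.92, 2.95, 3.2, 3.24]
[3.45, 3.55, 3.36, 3.41, 3.21, 3.51, 3.4]
[268.21730925 181.47655857]
(array([200.2, 210.9,  21.6]), np.float64(-0.001))
```

```bash
python3 -m jog '[[-1,[30,60,0],0],[-1,[70,110,0],0],[-1,[110,160,0],0],[-1,[150,205,0],0],[-1,[190,211,10],0],[-1,[201,211,18],0],[-1,[201,211,18],0],[-1,[201,211,44],0],[-1,[201,211,70],0]]'; python3 -m jog '[[-1,[-25,0,0],0],[-1,[-60,0,-40],0],[-1,[-110,-40,-70],0],[-1,[-150,-90,-70],0],[-1,[-185,-140,-70],0],[-1,[-200,-200,-70],0]]'; python3 - <<'E'
from h import *
lugs(3)
print(go(w(-71.5,110),.165))
E
```

```text
t: 8.57
eef_pos: [0.609, -0.0025, 0.1308]
ee_rot: [-3.141, 0.001, 0.163]
force: [-0.6, 0.2, 1.2]
width: 0.0004
gripper_force: 0.4
t: 9.32
eef_pos: [0.3814, 0.1569, 0.2017]
ee_rot: [-3.139, -0.002, 0.162]
force: [2.6, 1.0, -0.4]
width: 0.0005
gripper_force: 0.0
9.38 [(0, None), (21, [267.4, 181.0]), (0, None)]
9.43 [(0, None), (21, [267.5, 181.0]), (0, None)]
9.47 [(0, None), (21, [267.4, 181.0]), (0, None)]
(array([199.3,  89.1,  23. ]), np.float64(0.008))
```

```bash
python3 - <<'E'
from h import *
t=load("top0.npz")
for d in range(20,131,10):
    a=np.radians(d); print(d,proj(t,[*w(-28.7-37.5*np.sin(a),0),.1377+.0375*np.cos(a)]).round(1),end=" ")
E
python3 -m jog '[[-1,[60,60,0],0],[-1,[110,89,0],0],[-1,[150,89,0],0],[-1,[190,89,10],0],[-1,[200,89,20],0],[-1,[200,89,20],0],[-1,[200,89,46],0],[-1,[200,89,72],0]]'; python3 -m jog '[[-1,[-25,0,0],0],[-1,[-60,0,-40],0],[-1,[-110,-20,-70],0],[-1,[-160,-60,-70],0],[-1,[-190,-110,-70],0]]'; python3 - <<'E'
from h import *
lugs(8,"pics/c5.png")
E
python3 -m jog '[[-1,[0,0,0],0]]'; python3 - <<'E'
from h import *
lugs(8)
print(go(w(-71.5,-110),.165))
E
```

```text
20 [267.2 172.2] 30 [267.5 174.1] 40 [267.7 176. ] 50 [267.9 177.7] 60 [268.  179.2] 70 [268.1 180.5] 80 [268.1 181.4] 90 [268. 182.] 100 [267.9 182.3] 110 [267.7 182.3] 120 [267.5 181.9] 130 [267.2 181.2] t: 10.48
eef_pos: [0.5922, 0.1, 0.1285]
ee_rot: [3.142, 0.004, 0.162]
force: [-6.2, -0.0, -0.4]
width: 0.0001
gripper_force: 2.2
t: 11.1
eef_pos: [0.3879, 0.1781, 0.1999]
ee_rot: [-3.139, -0.002, 0.161]
force: [0.9, 1.3, 0.4]
width: 0.0006
gripper_force: 0.0
11.15 [(33, [233.9, 178.4]), (21, [267.4, 181.0]), (0, None)]
11.2 [(36, [234.0, 179.9]), (22, [267.4, 181.0]), (0, None)]
11.25 [(37, [234.3, 181.0]), (22, [267.4, 181.0]), (0, None)]
11.3 [(38, [234.7, 182.1]), (22, [267.4, 181.0]), (0, None)]
11.35 [(38, [234.7, 183.1]), (22, [267.4, 181.0]), (0, None)]
11.4 [(35, [234.6, 183.9]), (21, [267.5, 181.0]), (0, None)]
11.45 [(36, [234.6, 184.5]), (22, [267.4, 181.0]), (0, None)]
11.5 [(31, [234.6, 184.9]), (21, [267.4, 181.0]), (0, None)]
t: 11.62
eef_pos: [0.3912, 0.1782, 0.1984]
ee_rot: [3.141, 0.0, 0.16]
force: [0.5, 0.5, 0.5]
width: 0.0011
gripper_force: 0.0
11.68 [(25, [234.6, 186.3]), (22, [267.4, 181.0]), (0, None)]
11.72 [(24, [234.9, 186.4]), (21, [267.4, 181.0]), (0, None)]
11.78 [(17, [234.6, 186.8]), (22, [267.4, 181.0]), (0, None)]
11.82 [(10, [234.8, 187.1]), (22, [267.4, 181.0]), (0, None)]
11.88 [(4, [233.8, 187.0]), (21, [267.4, 181.0]), (0, None)]
11.93 [(0, None), (22, [267.4, 181.0]), (0, None)]
11.97 [(0, None), (22, [267.4, 181.0]), (0, None)]
12.03 [(0, None), (22, [267.4, 181.0]), (0, None)]
(array([188.3, 325.8,  19.5]), np.float64(-0.0))
```

View pics/c5.png

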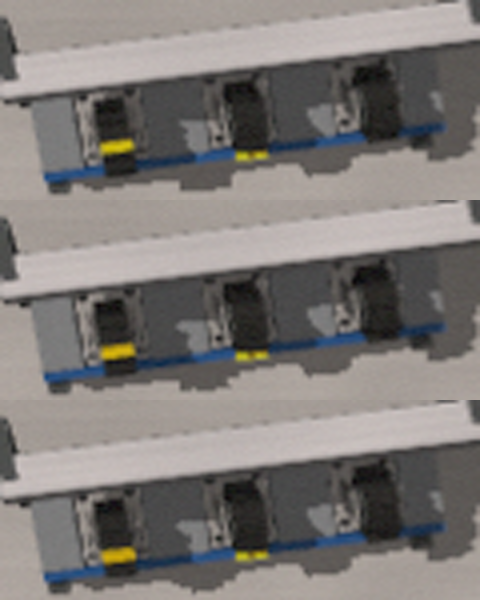

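Left coasts: its yellow lug moves 178→187 between frames and disappears. Middle stays at (267.4,181.0), so it binds. I'll push middle once more for margin, then flick right and watch it.

```bash
python3 -m jog '[[-1,[30,60,0],0],[-1,[60,120,0],0],[-1,[100,170,0],0],[-1,[145,212,0],0],[-1,[180,215,10],0],[-1,[189,215,16],0],[-1,[189,215,16],0],[-1,[189,215,42],0],[-1,[189,215,68],0],[-1,[164,215,68],0],[-1,[134,260,24],0],[-1,[134,320,16],0],[-1,[170,326,16],0],[-1,[189,326,16],0],[-1,[189,326,16],0],[-1,[189,326,42],0],[-1,[189,326,68],0]]'; python3 -m jog '[[-1,[-25,0,0],0],[-1,[-60,0,-40],0],[-1,[-110,-50,-70],0],[-1,[-150,-100,-70],0],[-1,[-185,-160,-70],0]]'; python3 - <<'E'
from h import *
lugs(20)
E
```

```text
t: 14.15
eef_pos: [0.6267, -0.1117, 0.1304]
ee_rot: [-3.141, 0.003, 0.163]
force: [-2.1, -0.1, 1.4]
width: 0.0005
gripper_force: 2.6
t: 14.78
eef_pos: [0.433, 0.0003, 0.2011]
ee_rot: [-3.141, -0.002, 0.162]
force: [0.7, 2.1, 1.0]
width: 0.0003
gripper_force: 0.0
14.82 [(0, None), (0, None), (38, [300.7, 170.8])]
14.88 [(0, None), (0, None), (41, [301.0, 172.2])]
14.93 [(0, None), (0, None), (40, [300.9, 173.4])]
14.97 [(0, None), (0, None), (34, [300.4, 174.4])]
15.03 [(0, None), (0, None), (31, [300.5, 174.9])]
15.07 [(0, None), (0, None), (25, [300.5, 175.6])]
15.12 [(0, None), (0, None), (24, [300.5, 175.9])]
15.18 [(0, None), (0, None), (16, [299.6, 176.6])]
15.22 [(0, None), (0, None), (7, [298.0, 176.6])]
15.28 [(0, None), (0, None), (2, [296.0, 176.5])]
15.32 [(0, None), (0, None), (2, [296.0, 175.5])]
15.38 [(0, None), (0, None), (0, None)]
15.43 [(0, None), (0, None), (0, None)]
15.47 [(0, None), (0, None), (0, None)]
15.53 [(0, None), (0, None), (0, None)]
15.57 [(0, None), (0, None), (0, None)]
15.62 [(0, None), (0, None), (0, None)]
15.68 [(0, None), (0, None), (0, None)]
15.72 [(0, None), (0, None), (0, None)]
15.78 [(0, None), (0, None), (0, None)]
```

Right coasts too (171→177 px, then out of sight), so only the middle caster is scrap. The bar and a vertical-only tool rule out gripping the cheeks. I'll grip the wheel's flanks on its free lower side instead.

```bash
python3 - <<'E'
from h import *
print(go(w(-120,1),.20)); print(go(w(-61.5,1),.19));print(go(w(-61.5,1),.12))
E
```

```text
(array([124.4,  30.5, -13.7]), np.float64(0.0))
(array([182.9,  30.5,  -3.7]), np.float64(0.0))
(array([182.9,  30.5,  66.3]), np.float64(0.0))
```

```bash
python3 -m jog '[[0.36,[50,30,-13],0],[0.36,[100,30.5,-13],0],[0.36,[145,30.5,-10],0],[0.36,[178,30.5,-5],0],[0.36,[183,30.5,0],0],[0.36,[183,30.5,0],0]]' 45; python3 - <<'E'
from h import *
print(go(w(-61.5,1),.12))
E
```

```text
t: 16.52
eef_pos: [0.6206, -0.0009, 0.1993]
ee_rot: [3.142, 0.002, 0.162]
force: [-0.7, -1.3, -0.2]
width: 0.0547
gripper_force: 0.0
(array([ 0.6,  0.1, 65.3]), np.float64(0.0))
```

```bash
python3 -m jog '[[0.36,[0.5,0,22],0],[0.36,[0.5,0,45],0],[0.36,[0.5,0,65],0],[0.36,[0.5,0,65],0]]'; python3 -m jog '[[-1,[0.5,0,0],0],[-1,[0,0,0],0],[-1,[0,0,0],0],[-1,[0,0,0],0],[-1,[0,0,0],0]]' 45
```

```text
t: 17.02
eef_pos: [0.6201, -0.001, 0.1347]
ee_rot: [3.142, 0.002, 0.162]
force: [-0.5, 0.5, 0.8]
width: 0.06
gripper_force: 0.0
t: 17.65
eef_pos: [0.6216, -0.0011, 0.1357]
ee_rot: [3.141, 0.0, 0.162]
force: [-2.4, -2.1, 4.4]
width: 0.0254
gripper_force: 44.9
```

```bash
python3 -m jog '[[-1,[-4,0,-7],0],[-1,[-8,0,-15],0],[-1,[-13,0,-25],0],[-1,[-20,0,-37],0],[-1,[-35,0,-52],0],[-1,[-55,0,-70],0],[-1,[-75,0,-90],0],[-1,[-75,0,-90],0]]'; python3 - <<'E'
from h import *
from station import optics
f=optics.grab_frame("scene"); a=cv2.resize(f["color"][130:300,90:330,::-1],(600,425),interpolation=2)
cv2.imwrite("pics/c6.png",a)
print(go(BIN,.2))
E
```

```text
t: 18.65
eef_pos: [0.5469, -0.0131, 0.2283]
ee_rot: [-3.141, -0.004, 0.162]
force: [1.6, 0.8, -5.4]
width: 0.0258
gripper_force: 44.8
(array([-170.3,  313.7,   12.4]), np.float64(0.0))
```

View pics/c6.png

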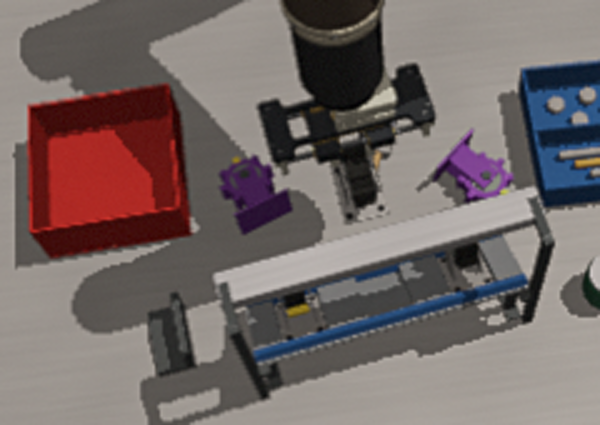

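The caster is held by its wheel at about crop (360,185) and the other two are still seated. Next I carry it to the red bin.

```bash
python3 -m jog '[[-1,[-20,10,-25],0],[-1,[-50,40,-45],0],[-1,[-80,80,-45],0],[-1,[-110,120,-45],0],[-1,[-140,160,-45],0],[-1,[-165,200,-45],0],[-1,[-190,240,-45],0],[-1,[-210,280,-45],0],[-1,[-213,305,-45],0],[-1,[-213,314,-45],0],[-1,[-213,314,-45],0],[-1,[-213,314,-45],0]]'; python3 - <<'E'
from h import *
from station import optics
o=[]
f=optics.grab_frame("scene"); a=cv2.resize(f["color"][130:270,60:260,::-1],(400,280),interpolation=2)
f=optics.grab_frame("top"); b=cv2.resize(f["color"][170:310,280:480,::-1],(400,280),interpolation=2)
cv2.imwrite("pics/c7.png",np.hstack([a,b]))
c,s=np.cos(.162),np.sin(.162); print(go(BIN-np.array([c,s])*.045,.1))
E
```

```text
t: 20.2
eef_pos: [0.3883, -0.3564, 0.2701]
ee_rot: [-3.141, 0.0, 0.163]
force: [0.2, 1.0, -6.4]
width: 0.0254
gripper_force: 44.8
(array([ -3. ,   0.4, 156.4]), np.float64(0.001))
```

View pics/c7.png

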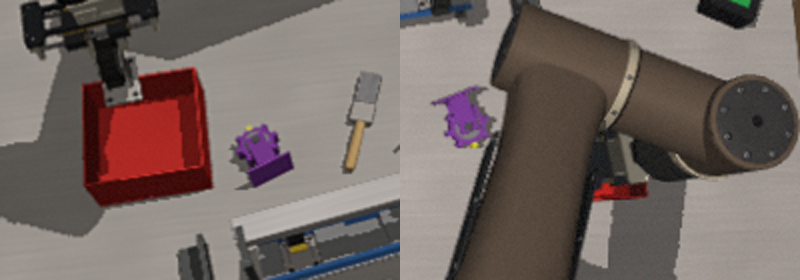

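```bash
python3 -m jog '[[-1,[0,0,40],0],[-1,[0,0,80],0],[-1,[0,0,110],0],[-1,[0,0,130],0],[-1,[0,0,130],0]]'; python3 - <<'E'
from h import *
from station import optics
f=optics.grab_frame("scene"); cv2.imwrite("pics/c8.png",cv2.resize(f["color"][130:250,60:220,::-1],(480,360),interpolation=2))
E
```

```text
t: 20.92
eef_pos: [0.3875, -0.3562, 0.1392]
ee_rot: [-3.14, 0.003, 0.163]
force: [0.1, -0.4, -5.7]
width: 0.0254
gripper_force: 44.8
```

View pics/c8.png

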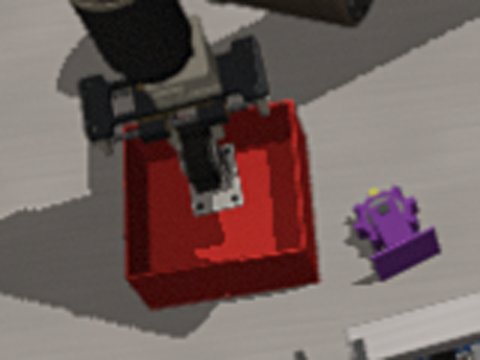

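The caster is inside the bin walls, at crop (215,190). I lower it a little more and release.

```bash
python3 -m jog '[[-1,[0,0,15],0],[-1,[0,0,28],0],[-1,[0,0,28],0],[0.2,[0,0,28],0],[0.2,[0,0,28],0],[0.2,[0,0,28],0],[0.2,[0,0,28],0]]'; python3 -m jog '[[0.2,[0,0,-30],0],[0.2,[0,0,-80],0],[0.2,[0,0,-130],0],[0.2,[-40,40,-150],0],[0.2,[-80,90,-150],0],[0.2,[-120,140,-150],0],[0.2,[-120,190,-150],0],[0.2,[-120,190,-150],0],[0.2,[-120,190,-150],0]]'; python3 - <<'E'
from h import *
from station import optics
lugs(2)
f=optics.grab_frame("scene"); a=f["color"][130:280,90:340,::-1]
f=optics.grab_frame("top"); b=f["color"][110:280,200:420,::-1]
cv2.imwrite("pics/c9.png",np.hstack([cv2.resize(a,(400,272),interpolation=2),cv2.resize(b,(352,272),interpolation=2)]))
E
```

```text
t: 21.85
eef_pos: [0.3885, -0.3573, 0.1128]
ee_rot: [3.141, -0.001, 0.162]
force: [0.5, 1.1, 0.9]
width: 0.052
gripper_force: 0.0
t: 22.98
eef_pos: [0.3002, -0.5639, 0.2618]
ee_rot: [-3.141, 0.0, 0.162]
force: [-0.1, -0.7, 0.9]
width: 0.053
gripper_force: 0.0
23.02 [(0, None), (0, None), (2, [293.5, 155.5])]
23.07 [(0, None), (0, None), (2, [293.5, 155.5])]
```

View pics/c9.png

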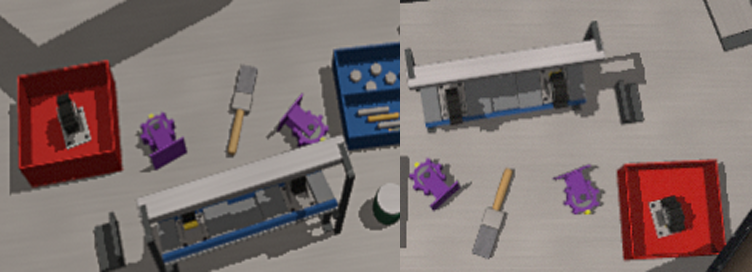

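The caster lies in the red bin (right crop (668,217)). Left and right are seated, the middle pocket is empty, and the brush and offcut are where they were. I hand the job in.

```bash
python3 -c "
from station import order
print(order.job_done())"
```

```text
the job is handed in; nothing more can be done
None
```

I tested all three wheels in the rack: the middle one bound, so its caster is now in the red scrap bin; the left and right casters ran freely and stay seated in their pockets. The job is handed in, at about 23 s.

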